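# Switch on the soldering bench in order

### The arm

A 6-joint arm with a two-finger parallel gripper is mounted at the origin on a cart in front of the work surface, level with it; the furniture and walls round the work are solid. World frame = base frame: x ahead of the robot, y to its left, z up, the work surface at z = 0. Lengths are in mm, angles in rad, forces in N, time in s.
With the tool pointing down it reaches from about 250 to 800 mm from the base axis. Payload 3.9 kg.
Tool frame: the origin (TCP) lies on the centre line of the jaws, within the pads' length; the fingertips stand 17 mm ahead of it and the grasp point (between the pads) lies 2 mm behind it; z points along the fingers, x is the direction in which the jaws open and shut, and the axes are right-handed (so a half turn about z gives the same grasp; the last joint's range is limited). The gripper opens to 85 mm and grips with 20 to 120 N. Pads are 22 mm wide; open, the fingers measure 114 mm over their backs; the gripper's body (76 mm by 85 mm) begins 54 mm behind the grasp point. The pads swing forward as they close: fully open they stand 13 mm farther back than shut.
Start: joints at [1.215, 0.26, -0.138, 1.173, 0, 1.571], TCP at [182.874, 492.11, 248.304] pointing down, gripper open.
Joint ranges: [-2.78, 2.78], [-0.83, 1.72], [-1.28, 1.37], [-1.9, 2.12], [-1.57, 1.48], [-3.14, 3.14]. Speed limits (rad/s): [2.57, 2.57, 3.14, 3.14, 3.14, 3.14].

### API

Orientations are given as a rotation vector (axis times angle).
In Python, from plant import robot gives the robot as it stands.
- The arm moves only by the tool drive_tool, never from a script. Its argument "deltas" is a list of rows, each a list of 6 numbers: the shift along the world's x, y, z in mm, then the turn, a rotation vector about the world's x, y, z in degrees. A call has 1 to 20 rows; each row is the pose to reach, as a shift and turn from the pose commanded when the call began; what a row does not reach only later rows make up. A row lasts 1/8 s, in which the tool goes at most 62.5 mm and 10.7 degrees, less where a joint would pass 70% of its speed; a pose out of reach is approached as far as the arm can. A call with a gripper value outside its range is refused whole. "claw" is the opening in per cent of the stroke, from 0 (shut) to 100 (fully open), set as the call begins (left out, the last holds). The fingers move at their own pace and stop on an object; the grip force is fixed at half the most. Time passes only in rows, so rows that repeat a pose let the fingers close. It gives the time, the measured TCP pose, the force and the opening at its end, in the units of the state.
- robot.get_state(): the state, without advancing time (a new reading comes with each control period).
- robot.snapshot(name): name is "scene" or "top" or "wrist"; returns a dict with "img" (400x640x3 uint8, blue, green, red), "z_map" (400x640 float32, mm along the optical axis (not along the pixel's ray), 0 where there is no reading), "camera_matrix" (3x3 intrinsics, pixels), "R" (3x3) and "t" (3): a world point X has camera coordinates R X + t; the wrist camera has in their place "hand_eye" (4x4, takes a point from camera to tool coordinates, whose origin is the TCP and whose axes are the tool frame's). Camera axes: x right, y down, z forward; pixel columns grow to the right and rows downward; lengths in mm; the calibration is good to about 2 mm. A picture is of the moment at which its call begins: read the wrist's pose just before it.
- robot.close_job(): hands the job in, once; it reports no verdict.
The state is a dict: "t": time; "joint_positions": joint angles; "qvel": joint speeds; "tau": joint torques, N m; "tcp_pos": TCP position; "eef_rot": TCP orientation; "ft_force": force on the tool from outside, world axes, zero at the start; "torque": the same for the moment, N m; "opening": finger opening in mm.
Only numpy, scipy, OpenCV 4.12 (cv2) and the standard library are available. Lean on these libraries where they do the work, as an engineer would, in place of code of your own. Each camera call takes 0.05 s, during which the arm holds its last target. There are 200 camera calls.

### The job

Switch the bench on for soldering by pressing three push keys all the way down, gently and in this order: first the large round key (fume extractor), then the long bar key (lamp), then the square key (soldering iron). Leave the small round key (kiln) up. Only press: do not pick up or shift the switch boxes or anything lying around them.

Things in the scene. Friction and masses are not known exactly. Their poses are not given: they have to be found in the camera images.
- round_switch: loose black switch box, 76 x 76 x 34 mm, 0.4 to 0.85 kg, on rubber feet, with a grey top plate, for the fume extractor; the key in its middle is a round disc, 42 mm across. Origin at the centre of its underside, z up
- round_key (a joint): how far the round key is pushed down, m: 0 up (it starts within 1 mm of this), 0.009 all the way down. About 3 N moves it and it stays wherever it is pushed to (no return spring). Its cap sits on a cushion spring of 2.5 N per mm with 5 mm of give, so the cap sinks about 1 mm more than the key while it is pushed, and up to 5 mm more once the key is at the bottom
- round_key_top (a point): centre of the top face of the round key (round disc, 42 mm across); with the key up and nothing touching it, it is 50 mm above the bench and 16 mm above the box, with the key down 41 mm and 7 mm; it moves with the cap
- bar_switch: loose black switch box, 76 x 76 x 34 mm, 0.4 to 0.85 kg, on rubber feet, with a grey top plate, for the lamp; the key in its middle is a long narrow bar, 50 x 15 mm (its long side along the box's x axis). Origin at the centre of its underside, z up
- bar_key (a joint): how far the bar key is pushed down, m: 0 up (it starts within 1 mm of this), 0.009 all the way down. About 3 N moves it and it stays wherever it is pushed to (no return spring). Its cap sits on a cushion spring of 2.5 N per mm with 5 mm of give, so the cap sinks about 1 mm more than the key while it is pushed, and up to 5 mm more once the key is at the bottom
- bar_key_top (a point): centre of the top face of the bar key (long narrow bar, 50 x 15 mm (its long side along the box's x axis)); with the key up and nothing touching it, it is 50 mm above the bench and 16 mm above the box, with the key down 41 mm and 7 mm; it moves with the cap
- square_switch: loose black switch box, 76 x 76 x 34 mm, 0.4 to 0.85 kg, on rubber feet, with a grey top plate, for the soldering iron; the key in its middle is a square, 34 x 34 mm. Origin at the centre of its underside, z up
- square_key (a joint): how far the square key is pushed down, m: 0 up (it starts within 1 mm of this), 0.009 all the way down. About 3 N moves it and it stays wherever it is pushed to (no return spring). Its cap sits on a cushion spring of 2.5 N per mm with 5 mm of give, so the cap sinks about 1 mm more than the key while it is pushed, and up to 5 mm more once the key is at the bottom
- square_key_top (a point): centre of the top face of the square key (square, 34 x 34 mm); with the key up and nothing touching it, it is 50 mm above the bench and 16 mm above the box, with the key down 41 mm and 7 mm; it moves with the cap
- small_switch: loose black switch box, 76 x 76 x 34 mm, 0.4 to 0.85 kg, on rubber feet, with a grey top plate, for the kiln; the key in its middle is a small round button, 18 mm across. Origin at the centre of its underside, z up
- small_key (a joint): how far the small key is pushed down, m: 0 up (it starts within 1 mm of this), 0.009 all the way down. About 3 N moves it and it stays wherever it is pushed to (no return spring). Its cap sits on a cushion spring of 2.5 N per mm with 5 mm of give, so the cap sinks about 1 mm more than the key while it is pushed, and up to 5 mm more once the key is at the bottom. To be left up
- small_key_top (a point): centre of the top face of the small key (small round button, 18 mm across); with the key up and nothing touching it, it is 50 mm above the bench and 16 mm above the box, with the key down 41 mm and 7 mm; it moves with the cap
- glass_nugget: bystander, loose: white flat-backed glass nugget, 20 mm across, 9 mm high; origin at the centre of its underside
- solder_spool: bystander, loose: spool of solder standing on its flange, 55 mm across, 40 mm high; origin at the centre of its underside
- flux_bottle: bystander, loose: cream bottle with a cap, 48 mm across, 103 mm high; origin at the centre of its underside
- running_pliers: bystander, loose: glazier's pliers lying flat, 56 x 144 x 14 mm, length along y at zero yaw; origin at the centre of its underside
- glass_cutter: bystander, loose: pencil-shaped brass glass cutter lying flat, 13 x 136 x 13 mm, length along y at zero yaw; origin at the centre of its underside
- iron_stand: bystander, loose: soldering-iron stand, dark base 100 x 75 x 16 mm with a wire coil rising to 108 mm; origin at the centre of its underside

How it is judged (in metres and radians):
On the way, in this order (a step that is already met when the one before it is completed fails the run):
1. the large round key is down (value of joint round_key above 0.0065 m), for 0.1 s.
2. the bar key is down (value of joint bar_key above 0.0065 m), for 0.1 s.
3. the square key is down (value of joint square_key above 0.0065 m), for 0.1 s.
At the end, for the whole second after the job is handed in: The large round, bar and square keys are each at least 6.5 mm of their 9 mm down; the small round key is less than 3 mm down; the four switch boxes stand level and at rest within 20 mm of where they stood, and every bystander is within 20 mm of where it was (value of joint each of round_key, bar_key, square_key above 0.0065 m and value of joint small_key below 0.003 m and distance of each of round_switch, bar_switch, square_switch, small_switch, glass_nugget, solder_spool, flux_bottle, running_pliers, glass_cutter, iron_stand from where it was at the start of the episode below 0.02 m and angle between each of round_switch, bar_switch, square_switch, small_switch's own z axis and vertical below 0.1 rad and linear speed of each of round_switch, bar_switch, square_switch, small_switch below 0.02 m/s); the robot touches nothing.
It fails at once if a switch box or its key is pressed or knocked with more than 25 N (contact force between any of the fingers, the arm and round_switch above 25 N or contact force between any of the fingers, the arm and bar_switch above 25 N or contact force between any of the fingers, the arm and square_switch above 25 N or contact force between any of the fingers, the arm and small_switch above 25 N).
It fails at once if the small round key is pushed down by 3 mm or more (value of joint small_key above 0.003 m).
It fails at once if a switch box is lifted by 8 mm, tipped, or shifted by more than 20 mm (height (world z) of any of round_switch, bar_switch, square_switch, small_switch above 0.008 m or angle between any of round_switch, bar_switch, square_switch, small_switch's own z axis and vertical above 0.2 rad or distance of any of round_switch, bar_switch, square_switch, small_switch from where it was at the start of the episode above 0.02 m).
It fails at once if a bystander is moved by more than 20 mm (distance of any of glass_nugget, solder_spool, flux_bottle, running_pliers, glass_cutter, iron_stand from where it was at the start of the episode above 0.02 m).
It also fails if it takes over 54 s, if anything falls off the work surface, if the arm or the gripper's body presses on something with over 40 N, if the wrist force passes 120 N, or if a joint passes its speed limit or range.

## Working session

There is one attempt and no reset: what is moved stays moved. The work goes in short steps, Python scripts to look and compute and a tool call to move; the robot and the scene stay as the last step left them, time stands still between calls to the robot, and variables do not carry over. Pictures are saved under pics/ and viewed, about 8 in all and at most 12, crops included, and the job is handed in when it is done.

Besides the shell and the picture viewer there is one more tool, called after "Call:" as name(argument=value, ...), one argument or row to a line, values as JSON. drive_tool: Moves the arm, as the interface text tells. Its arguments: {"type":"object","properties":{"deltas":{"type":"array"},"claw":{"type":"number"}},"required":["deltas"]}

```bash
mkdir -p pics
cat > h.py <<'E'
import numpy as np,cv2
from plant import robot
def snap(n):
    s=robot.get_state(); d=robot.snapshot(n); return s,d
def world(d):
    z=d["z_map"];K=d["camera_matrix"];v,u=np.indices(z.shape)
    P=np.stack([(u-K[0,2])/K[0,0]*z,(v-K[1,2])/K[1,1]*z,z],-1)
    return (P-np.array(d["t"]))@np.array(d["R"])
E
python3 - <<'E'
from h import *
print(robot.get_state())
for n in("top","scene"):
    s,d=snap(n); cv2.imwrite(f"pics/{n}.png",d["img"]); np.savez(f"{n}.npz",**d); print(d["R"],d["t"])
E
```

```text
{'t': 0.0, 'joint_positions': array([ 1.21502230e+00,  2.60670701e-01, -1.39398289e-01,  1.17270179e+00,
       -2.24717594e-06,  1.57081877e+00]), 'qvel': array([-0.00230971,  0.00087667, -0.00027596,  0.00077512,  0.00075937,
        0.00013739]), 'tau': array([ 1.75934524e-04, -4.05676460e+01,  2.53921187e+01,  1.85517292e-02,
        1.18690406e-05,  9.94948039e-06]), 'tcp_pos': array([182.63549806, 491.50097093, 247.46080535]), 'eef_rot': array([ 2.57856377e+00,  1.79262791e+00, -2.54356842e-03]), 'ft_force': array([ 0.14997778, -0.70318626, -1.08564908]), 'torque': array([-0.02905601, -0.0684677 ,  0.00950631]), 'opening': 85.8864310678263}
[[ 6.69177631e-05 -9.99985116e-01  5.45566351e-03]
 [-9.83346705e-01 -1.05731206e-03 -1.81736459e-01]
 [ 1.81739522e-01 -5.35264733e-03 -9.83332139e-01]] [  -7.21618205  509.27757724 1115.05216487]
[[ 0.64048024 -0.76778351  0.01713287]
 [-0.29164481 -0.2638051  -0.91942926]
 [ 0.71044237  0.58387957 -0.39288203]] [-326.37963434  193.45300106  734.65936048]
```

View pics/top.png

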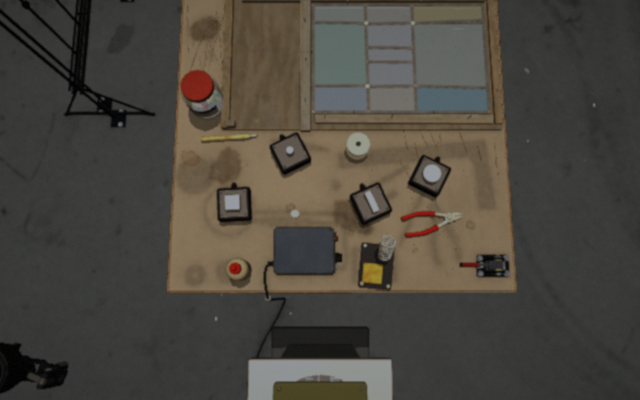

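View pics/scene.png

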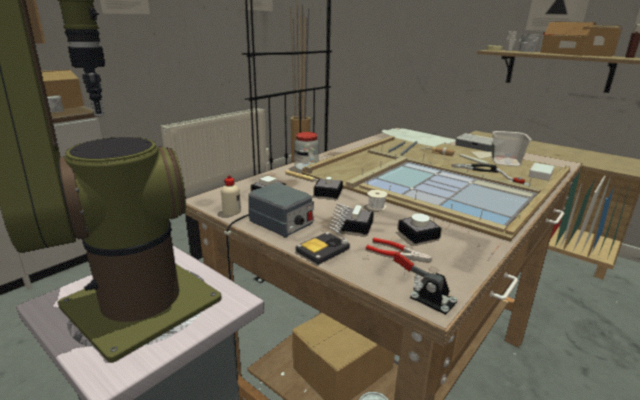

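The top view shows the round key at pixel (432,173), bar at (371,203), square at (233,203) and small at (290,150). Next I get their positions from depth.

Run:
```python
from h import *
d=dict(np.load("top.npz")); W=world(d); img=d["img"]
for n,(u,v) in dict(round=(432,173),bar=(371,203),square=(233,203),small=(290,150)).items():
    sl=(slice(v-24,v+25),slice(u-24,u+25)); w=W[sl].reshape(-1,3)
    near=np.hypot(*(w-W[v,u])[:,:2].T)<34
    hi=w[near&(w[:,2]>43)&(w[:,2]<60)]
    bx=w[(w[:,2]>26)&(w[:,2]<60)]
    print(n,W[v,u].round(1),"key",len(hi),hi.mean(0).round(1),((hi.max(0)+hi.min(0))/2).round(1),"box",cv2.minAreaRect(bx[:,:2].astype(np.float32)))
    b=img[sl].astype(int).sum(2).reshape(-1); br=w[near&(b>420)]
    print("  bright",len(br), br.mean(0).round(1) if len(br) else '')
# obstacles: max height map
for n,(u,v,r) in dict(spool=(358,146,14),bottle=(237,269,14),iron=(380,262,30),boxps=(304,250,30)).items():
    w=W[v-r:v+r,u-r:u+r].reshape(-1,3); w=w[w[:,2]>15]; print(n,w.min(0).round(),w.max(0).round())
o=cv2.resize(img[110:300,190:500],None,fx=2.5,fy=2.5,interpolation=2);cv2.imwrite("pics/c.png",o)
```

```text
round [ 564.6 -255.5   48.8] key 266 [ 565.  -252.9   50.2] [ 565.8 -253.5   49.6] box ((568.540283203125, -255.15933227539062), (76.33049774169922, 84.30209350585938), 63.10380935668945)
  bright 202 [ 564.8 -254.9   50.5]
bar [ 494.7 -115.1   50.8] key 153 [ 500.  -115.3   50.4] [ 501.1 -115.5   49.8] box ((502.642333984375, -114.6295166015625), (81.5066909790039, 77.01529693603516), 24.675331115722656)
  bright 95 [ 499.  -116.6   51. ]
square [494.9 195.3  48. ] key 242 [497.4 197.9  50.7] [498.1 198.4  49.6] box ((503.74688720703125, 198.64682006835938), (88.32904052734375, 76.21778106689453), 3.696199893951416)
  bright 173 [497.1 197.3  51.1]
small [616.7  68.1  54.2] key 52 [618.5  70.8  51.1] [618.9  70.7  50.6] box ((631.1654052734375, 59.85038757324219), (88.11381530761719, 105.7123031616211), 26.680805206298828)
  bright 27 [618.9  70.   51.5]
spool [ 298. -114.   15.] [ 6.650e+02 -1.000e+00  1.189e+03]
bottle [298.  -1.  16.] [ 371.  202. 1189.]
iron [ 298. -202.   15.] [ 4.310e+02 -1.000e+00  1.189e+03]
boxps [298. -29.  49.] [ 440.   99. 1189.]
```

View pics/c.png

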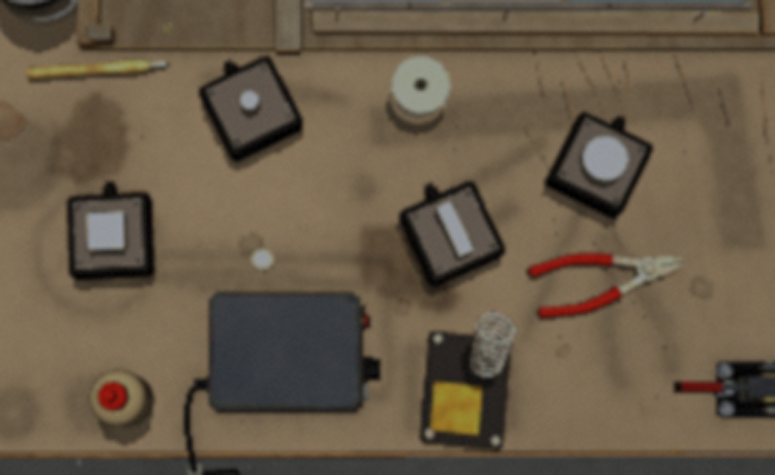

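The crop confirms the pixel positions. Keys are at round (565,-254), bar (499.5,-116) and square (497.5,198) mm. The coil stand, bottle and power box sit well below the travel height. I'll shut the gripper and move over the round key, yawing along with J1.

Call:
drive_tool(
  deltas=[
    [20,-30,0,0,0,-5],
    [60,-80,0,0,0,-12],
    [100,-130,0,0,0,-20],
    [130,-185,0,0,0,-27],
    [160,-240,0,0,0,-34],
    [190,-295,0,0,0,-41],
    [215,-350,0,0,0,-48],
    [240,-405,0,0,0,-55],
    [265,-460,0,0,0,-62],
    [290,-515,0,0,0,-69],
    [315,-570,0,0,0,-76],
    [340,-625,0,0,0,-82],
    [360,-680,0,0,0,-87],
    [375,-725,0,0,0,-90],
    [382,-746,-20,0,0,-90],
    [382,-746,-60,0,0,-90],
    [382,-746,-90,0,0,-90],
    [382,-746,-90,0,0,-90],
    [382,-746,-90,0,0,-90],
    [382,-746,-90,0,0,-90],
  ],
  claw=0,
)

```text
t: 2.6
tcp_pos: [565.9, -254.0, 160.0]
eef_rot: [3.092, -0.555, 0.004]
ft_force: [0.3, 0.8, 1.2]
opening: 0.5
```

```bash
cat >> h.py <<'E'
from scipy.spatial.transform import Rotation as Ro
def wrist(name,xy,zlo=44):
    s,d=snap("wrist"); z=d["z_map"];K=d["camera_matrix"];v,u=np.indices(z.shape)
    P=np.stack([(u-K[0,2])/K[0,0]*z,(v-K[1,2])/K[1,1]*z,z,np.ones_like(z)],-1)@np.array(d["hand_eye"]).T
    W=P[...,:3]@Ro.from_rotvec(s["eef_rot"]).as_matrix().T+s["tcp_pos"]
    m=(z>0)&(np.hypot(W[...,0]-xy[0],W[...,1]-xy[1])<36)&(W[...,2]>zlo)&(W[...,2]<58)
    w=W[m]; print(len(w),"mean",w.mean(0).round(1),"medz",np.median(w[:,2]).round(1),"rect",cv2.minAreaRect(w[:,:2].astype(np.float32)))
    cv2.imwrite(f"pics/{name}.png",d["img"]); print(s["tcp_pos"],s["ft_force"])
E
python3 -c "
from h import *
wrist('w1',(565,-254))"
```

```text
1799 mean [ 563.5 -253.5   48.4] medz 48.5 rect ((563.0639038085938, -254.151611328125), (40.95939636230469, 40.64947509765625), 9.500072479248047)
[ 565.89475121 -253.97306145  159.98220744] [0.32378567 0.84127541 1.22883241]
```

View pics/w1.png

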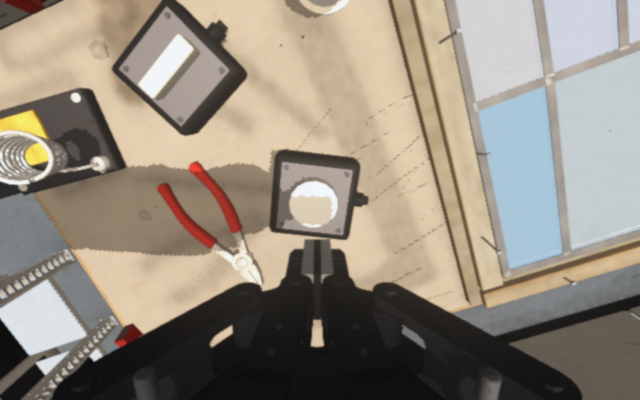

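The wrist view shows the round key centred at (312,204), straight ahead of the fingertips; that gives (563.5,-254) with its cap at about 49. I'll go down fast to just above it, then slowly.

Call:
drive_tool(
  deltas=[
    [-2,0,-25,0,0,0],
    [-2,0,-50,0,0,0],
    [-2,0,-70,0,0,0],
    [-2,0,-80,0,0,0],
    [-2,0,-83,0,0,0],
    [-2,0,-86,0,0,0],
    [-2,0,-89,0,0,0],
    [-2,0,-91,0,0,0],
    [-2,0,-93,0,0,0],
    [-2,0,-95,0,0,0],
    [-2,0,-97,0,0,0],
    [-2,0,-98,0,0,0],
    [-2,0,-99,0,0,0],
    [-2,0,-100,0,0,0],
    [-2,0,-100,0,0,0],
    [-2,0,-100,0,0,0],
  ],
)

```text
t: 4.65
tcp_pos: [563.0, -254.0, 58.3]
eef_rot: [3.092, -0.556, 0.0]
ft_force: [0.1, 0.5, 2.1]
opening: 0.0
```

Call:
drive_tool(
  deltas=[
    [0,0,-1,0,0,0],
    [0,0,-2,0,0,0],
    [0,0,-2.5,0,0,0],
    [0,0,-3,0,0,0],
    [0,0,-3,0,0,0],
    [0,0,-3,0,0,0],
  ],
)

```text
t: 5.4
tcp_pos: [563.1, -254.0, 55.8]
eef_rot: [3.092, -0.556, 0.001]
ft_force: [-1.1, 0.4, 5.5]
opening: -0.4
```

Call:
drive_tool(
  deltas=[
    [0,0,-0.5,0,0,0],
    [0,0,-1,0,0,0],
    [0,0,-1.5,0,0,0],
    [0,0,-1.5,0,0,0],
    [0,0,-1.5,0,0,0],
  ],
)

```text
t: 6.02
tcp_pos: [563.0, -254.0, 54.7]
eef_rot: [3.092, -0.556, 0.001]
ft_force: [-1.5, 0.4, 8.7]
opening: 0.1
```

Force rises about 2.5 N/mm, so the key is at the bottom. Going up and over to the bar key.

Call:
drive_tool(
  deltas=[
    [0,0,5,0,0,0],
    [0,0,30,0,0,0],
    [0,0,70,0,0,0],
    [0,0,105,0,0,0],
    [-20,45,105,0,0,0],
    [-42,95,105,0,0,0],
    [-63,138,105,0,0,0],
    [-63,138,105,0,0,0],
    [-63,138,105,0,0,0],
    [-63,138,105,0,0,0],
  ],
)

```text
t: 7.28
tcp_pos: [500.6, -116.8, 158.7]
eef_rot: [3.091, -0.558, 0.001]
ft_force: [1.0, -0.9, 0.4]
opening: 0.1
```

```bash
python3 -c "
from h import *
wrist('w2',(499.5,-116))
d=robot.snapshot('top');W=world(d);w=W[149:198,408:457].reshape(-1,3)
m=(np.hypot(w[:,0]-564,w[:,1]+254)<14)&(w[:,2]<70);print('round cap z',len(w[m]),np.median(w[m],0))
w0=world(dict(np.load('top.npz')))[149:198,408:457].reshape(-1,3);print(np.median(w0[m],0))"
```

```text
1030 mean [ 498.6 -115.3   48.3] medz 48.4 rect ((498.0599060058594, -116.08876037597656), (50.05325698852539, 15.318182945251465), 24.051565170288086)
[ 500.58150636 -116.78231391  158.68145056] [ 0.96369152 -0.9114871   0.4198855 ]
round cap z 0 [nan nan nan]
[nan nan nan]
  return _methods._mean(a, axis=axis, dtype=dtype,
  ret = um.true_divide(
```

View pics/w2.png

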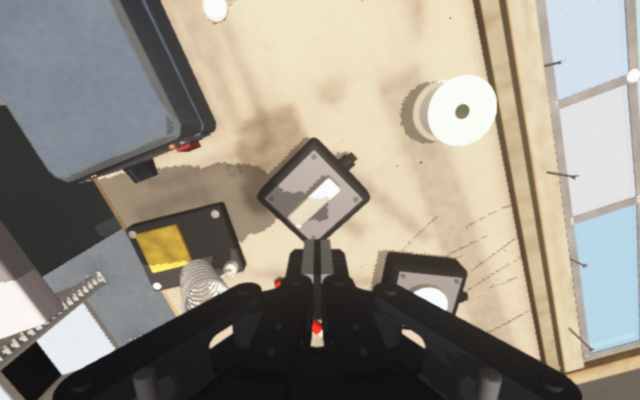

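The bar key is at (316,203), straight ahead of the fingertips, at (498.5,-115.8). The round key shows partly at (432,297); the arm hid it from the top camera. I'll check its height in this wrist view before pressing the bar, since the order matters.

```bash
python3 -c "
from h import *
wrist('w3',(557,-254),36)
s,d=snap('wrist');z=d['z_map'];K=d['camera_matrix']
for u,v in [(428,293),(434,295),(390,285),(397,265),(440,272),(323,190)]:
    p=np.array(d['hand_eye'])@[(u-K[0,2])/K[0,0]*z[v,u],(v-K[1,2])/K[1,1]*z[v,u],z[v,u],1]
    print(u,v,(Ro.from_rotvec(s['eef_rot']).as_matrix()@p[:3]+s['tcp_pos']).round(1))"
```

```text
468 mean [ 571.4 -244.6   40.1] medz 40.4 rect ((572.4924926757812, -245.11383056640625), (15.794626235961914, 38.44666290283203), 40.8115234375)
[ 500.44661645 -116.79328334  158.63254738] [ 0.08040383 -0.47192008 -0.57006409]
428 293 [ 568.2 -239.8   41.7]
434 295 [ 573.1 -244.6   40.9]
390 285 [ 530.9 -112.8  190.7]
397 265 [ 549.7 -207.7   30.6]
440 272 [ 586.2 -227.8   33.2]
323 190 [ 510.  -107.9   48.8]
```

The round cap is at about 40 mm, so that key is down. Pressing the bar.

Call:
drive_tool(
  deltas=[
    [-2,1,-25,0,0,0],
    [-2,1,-50,0,0,0],
    [-2,1,-70,0,0,0],
    [-2,1,-80,0,0,0],
    [-2,1,-83,0,0,0],
    [-2,1,-86,0,0,0],
    [-2,1,-89,0,0,0],
    [-2,1,-91,0,0,0],
    [-2,1,-93,0,0,0],
    [-2,1,-95,0,0,0],
    [-2,1,-97,0,0,0],
    [-2,1,-98,0,0,0],
    [-2,1,-99,0,0,0],
    [-2,1,-100,0,0,0],
    [-2,1,-101,0,0,0],
    [-2,1,-102,0,0,0],
    [-2,1,-103,0,0,0],
    [-2,1,-103,0,0,0],
    [-2,1,-103,0,0,0],
  ],
)

```text
t: 9.85
tcp_pos: [498.1, -114.9, 56.0]
eef_rot: [-3.092, 0.556, -0.001]
ft_force: [-0.5, -0.2, 5.4]
opening: 0.4
```

Call:
drive_tool(
  deltas=[
    [0,0,-0.5,0,0,0],
    [0,0,-1,0,0,0],
    [0,0,-1.5,0,0,0],
    [0,0,-1.5,0,0,0],
    [0,0,-1.5,0,0,0],
  ],
)

```text
t: 10.48
tcp_pos: [498.1, -114.9, 54.8]
eef_rot: [-3.092, 0.556, -0.001]
ft_force: [-1.4, 1.7, 7.1]
opening: 0.4
```

Same force slope, so the bar is at the bottom too. Going up and across to the square key, keeping well away from the small one.

Call:
drive_tool(
  deltas=[
    [0,0,5,0,0,0],
    [0,0,30,0,0,0],
    [0,0,70,0,0,0],
    [0,0,105,0,0,0],
    [0,45,105,0,0,5],
    [0,95,105,0,0,10],
    [0,145,105,0,0,15],
    [0,195,105,0,0,20],
    [0,245,105,0,0,25],
    [0,290,105,0,0,30],
    [0,313,105,0,0,30],
    [0,313,105,0,0,30],
    [0,313,105,0,0,30],
    [0,313,105,0,0,30],
  ],
)

```text
t: 12.22
tcp_pos: [497.6, 197.0, 159.1]
eef_rot: [3.13, 0.261, -0.001]
ft_force: [0.6, -0.6, 0.4]
opening: 0.0
```

```bash
python3 -c "
from h import *
wrist('w4',(497.5,198))
d=robot.snapshot('top');cv2.imwrite('pics/t2.png',cv2.resize(d['img'][110:300,190:500],None,fx=2.5,fy=2.5));A=world(dict(np.load('top.npz')));B=world(d)
for n,(u,v) in dict(round=(432,173),bar=(371,201),small=(290,150)).items():
    r=2; print(n,[np.median(X[v-r:v+r+1,u-r:u+r+1,2]).round(1) for X in(A,B)])"
```

```text
1579 mean [495.8 199.3  48.7] medz 48.8 rect ((495.9466247558594, 198.34934997558594), (33.97538757324219, 34.02307891845703), 2.911350727081299)
[497.63244891 196.95233192 159.1145547 ] [ 0.57921357 -0.60428293  0.38436042]
round [np.float64(50.2), np.float64(42.8)]
bar [np.float64(50.8), np.float64(43.1)]
small [np.float64(51.0), np.float64(51.4)]
```

View pics/w4.png

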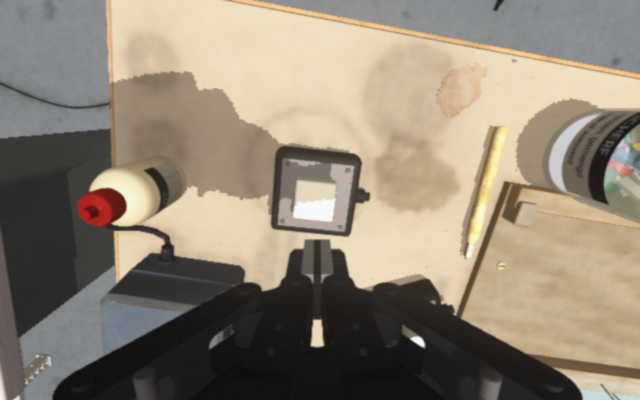

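The square key is at (315,200), measured (496,199). The top camera shows the round and bar caps about 7.5 mm lower and the small one unchanged. Pressing the square key.

Call:
drive_tool(
  deltas=[
    [-2,2,-25,0,0,0],
    [-2,2,-50,0,0,0],
    [-2,2,-70,0,0,0],
    [-2,2,-80,0,0,0],
    [-2,2,-83,0,0,0],
    [-2,2,-86,0,0,0],
    [-2,2,-89,0,0,0],
    [-2,2,-91,0,0,0],
    [-2,2,-93,0,0,0],
    [-2,2,-95,0,0,0],
    [-2,2,-97,0,0,0],
    [-2,2,-98,0,0,0],
    [-2,2,-99,0,0,0],
    [-2,2,-100,0,0,0],
    [-2,2,-101,0,0,0],
    [-2,2,-102,0,0,0],
    [-2,2,-103,0,0,0],
    [-2,2,-103,0,0,0],
    [-2,2,-103,0,0,0],
  ],
)

```text
t: 14.7
tcp_pos: [496.0, 200.2, 56.4]
eef_rot: [-3.13, -0.263, -0.0]
ft_force: [-0.5, 0.5, 3.5]
opening: 0.2
```

Call:
drive_tool(
  deltas=[
    [0,0,-0.5,0,0,0],
    [0,0,-1,0,0,0],
    [0,0,-1.5,0,0,0],
    [0,0,-1.5,0,0,0],
    [0,0,-1.5,0,0,0],
  ],
)

```text
t: 15.32
tcp_pos: [496.0, 200.2, 55.2]
eef_rot: [-3.13, -0.263, -0.001]
ft_force: [-0.5, -0.2, 6.5]
opening: -0.2
```

Call:
drive_tool(
  deltas=[
    [0,0,-0.5,0,0,0],
    [0,0,-0.8,0,0,0],
    [0,0,-0.8,0,0,0],
    [0,0,5,0,0,0],
    [0,0,30,0,0,0],
    [0,0,70,0,0,0],
    [0,0,120,0,0,0],
    [0,0,160,0,0,0],
    [-40,40,190,0,0,5],
    [-80,80,190,0,0,10],
    [-120,120,190,0,0,15],
    [-160,160,190,0,0,20],
    [-200,200,190,0,0,30],
    [-240,240,190,0,0,40],
    [-280,270,190,0,0,50],
    [-310,290,190,0,0,60],
    [-310,290,190,0,0,60],
    [-310,290,190,0,0,60],
  ],
)

```text
t: 17.58
tcp_pos: [186.0, 489.4, 244.2]
eef_rot: [2.579, 1.791, -0.002]
ft_force: [1.5, -0.4, -0.8]
opening: 0.1
```

```bash
python3 -c "
from h import *
d=robot.snapshot('top');A=dict(np.load('top.npz'));B=world(d);i0=A['img'];A=world(A)
for n,(u,v) in dict(round=(432,173),bar=(371,201),square=(233,202),small=(290,150)).items():
    r=2; print(n,[np.median(X[v-r:v+r+1,u-r:u+r+1,2]).round(1) for X in(A,B)])
df=cv2.absdiff(d['img'],i0).max(2)[115:295,180:515]
print('diff>40 px',(df>40).sum());cv2.imwrite('pics/t3.png',np.vstack([cv2.resize(x,None,fx=1.6,fy=1.6) for x in (d['img'][115:295,180:515],cv2.cvtColor(np.minimum(df*3.,255).astype(np.uint8),8))]))"
```

```text
round [np.float64(50.2), np.float64(43.0)]
bar [np.float64(50.8), np.float64(42.4)]
square [np.float64(51.2), np.float64(43.1)]
small [np.float64(51.0), np.float64(50.8)]
diff>40 px 38
```

View pics/t3.png

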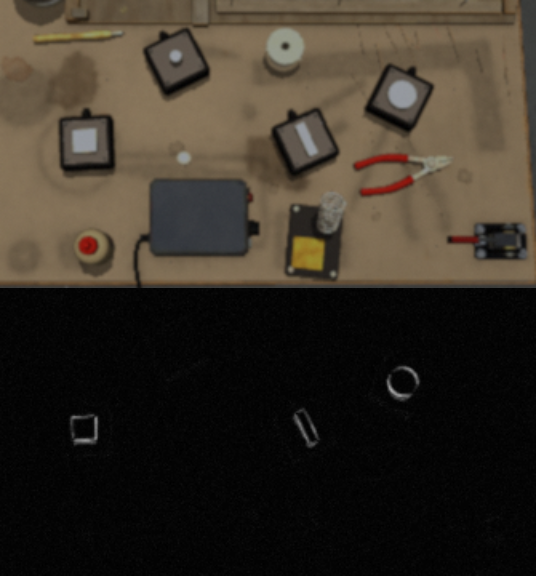

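The difference image shows changes only at the outlines of the three pressed keys: round (403,383), bar (306,427) and square (84,428). Nothing else moved, so I'm handing in.

```bash
python3 -c "
from plant import robot
print(robot.close_job())"
```

```text
the job is handed in; nothing more can be done
None
```

I pressed the large round, bar and square keys to the bottom in that order, with the gripper shut, and handed the job in at about 18 s. No verdict was reported.

- **Key travel:** From the top camera, the pressed caps dropped 7.2 mm (round), 8.4 mm (bar) and 8.1 mm (square); the small key's cap did not move beyond noise. The depth readings are good to about 1–2 mm, so the round key's 7.2 mm is not clearly above the 6.5 mm limit on its own. A close wrist view put the round cap at about 40 mm, where a fully pressed key sits.
- **Force:** Readings at the end of each press were 8.7 N (round), 7.1 N (bar) and 6.5 N (square). All are above the roughly 3 N that moves a key and well below the 25 N limit. I pushed the square key 0.8 mm further after its reading.
- **Surroundings:** Comparing the top view before and after showed changes only at the three pressed keys, so no box or bystander had visibly moved. The arm ended clear of everything.

One check failed: my first top-camera look at the round key was blocked by the arm, so I used the wrist camera before pressing the bar.

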